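Set the guides of a box-labelling jig by clicks and load the first carton

ROBOT

A 7-joint arm with a two-finger parallel gripper is mounted at the origin on a cart in front of the work surface, level with it; the furniture and walls round the work are solid. World frame = base frame: x ahead of the robot, y to its left, z up, the work surface at z = 0. Lengths are in m, angles in rad, forces in N, time in s.
With the tool pointing down it reaches from about 0.425 to 0.925 m from the base axis. Payload 6.8 kg.
Tool frame: the origin (TCP) lies where the fingers leave the gripper's body, on its centre line; the fingertips stand 73 mm ahead of it and the grasp point (between the pads) lies 54 mm ahead of it; z points along the fingers, y is the line along which they close (so a half turn about z gives the same grasp; the last joint's range is limited). The gripper opens to 85 mm and grips with 20 to 120 N. Pads are 22 mm wide; open, the fingers measure 114 mm over their backs; the gripper's body (76 mm by 85 mm) begins 54 mm behind the grasp point. The pads swing forward as they close: fully open they stand 13 mm farther back than shut.
Start: joints at [-1.305, 0.477, 0.022, 1.555, -0.011, 1.109, -0.083], TCP at [0.246, 0.628, 0.304] pointing down, gripper open.
Joint ranges: [-2.96, 2.96], [-0.34, 2.1], [-1.41, 1.46], [0.24, 2.44], [-1.37, 4.51], [0.17, 1.92], [-2.96, 2.96]. Speed limits (rad/s): [2.39, 2.39, 3.14, 3.14, 3.14, 3.14, 3.14].

INTERFACE

Orientations are given as a rotation vector (axis times angle).
In Python, from bench import r, grab_frame, camera_info gives the robot as it stands.
- The arm moves only by the shell command python3 -m pendant 'ROWS' [OPENING] [FORCE]. ROWS is rows parted by semicolons, their numbers by spaces, 1 to 5 of them, each of 6 numbers: dx, dy, dz in m, then a rotation vector rx, ry, rz in rad; each row is the pose to reach, as a shift and turn from the pose commanded when the command began, along the tool's axes at that moment; what a row does not reach only later rows make up. A row lasts 1/10 s, in which the tool goes at most 0.05 m and 0.15 rad, less where a joint would pass 70% of its speed; a pose out of reach is approached as far as the arm can. OPENING is the finger opening in m, set as the command begins (- or left out keeps the last). The fingers move at their own pace and stop on an object; FORCE is the grip in N (left out, the last holds). Time passes only in rows, so rows that do not move let the fingers close. It prints the time, the measured TCP pose, the force, the opening and the grip force at its end.
- r.get_obs(): the state, without advancing time (a new reading comes with each control period).
- grab_frame(name): name is "scene" or "top"; returns (picture, depth): 384x512x3 uint8, blue, green, red; 384x512 float32, m along the optical axis (not along the pixel's ray), 0 where there is no reading.
- camera_info(name): a dict with "camera_matrix" (3x3 intrinsics, pixels), "k1" (the pictures are not rectified: a ray, as slopes to the right and down, at radius r is drawn at 1 + k1 r^2 times it, then the intrinsics apply), "R" (3x3) and "t" (3): a world point X has camera coordinates R X + t. Camera axes: x right, y down, z forward; pixel columns grow to the right and rows downward; lengths in m; the calibration is good to about 2 mm. A picture is of the moment at which its call begins. camera_info takes no time and is no camera call.
- r.hand_in(): hands the job in; it is judged then, once.
The state is a dict: "clock": time; "joints": joint angles; "qvel": joint speeds; "tau": joint torques, N m; "tcp_pos": TCP position; "orientation": TCP orientation; "contact_force": force on the tool from outside, world axes, zero at the start; "moment": the same for the moment, N m; "grip_width": finger opening in m; "gripper_force": force on a finger pad.
Only numpy, scipy, OpenCV 4.12 (cv2) and the standard library are available. Lean on these libraries where they do the work, as an engineer would, in place of code of your own. Each camera call takes 0.05 s, during which the arm holds its last target. There are 200 camera calls.

TASK

Set the labelling jig for these small cartons: its guide dial turns only while it is held pushed down, so turn it back anticlockwise (seen from above) until it comes up against its stop, count six clicks clockwise from the click next to the stop, and let it spring up so that it locks. Then slide the carton waiting on the jig in between the guides until it lies square and fully home against the end stop. Do not ram the dial or force it against its stop, be gentle with the carton, and leave the things round the jig where they are.

Things in the scene. Friction and masses are not known exactly. Their poses are not given: they have to be found in the camera images.
- jig: labelling jig, fixed: aluminium plate (jig x -170 to +115, y -155 to +95 mm) with a white slide strip, two black guides, an end stop and a grey gear case with the dial. Origin on the table; x runs along the slide from the open infeed end to the end stop, y to the left, z up. Strip: 78 mm wide about y = 0, its top at z = 20 mm. Guides and stop end at z = 47 mm or lower
- dial_top (a point): centre of the dial's top, on its vertical axis at jig x = 35, y = -112 mm; z = 83 mm when up; does not turn with the dial. The dial: black fluted round knob, 40 mm diameter, 28 mm high; grip it across the flutes. Up, it is locked by teeth. Its spring takes 4 N to start and 2 N more per mm; from about 4 mm down (12 N) the dial is free to turn; 7 mm (18 N) is too far
- dial_case (a point): point on the dial's axis on top of the grey gear case (76 x 58 mm), z = 46 mm, fixed; 9 mm under the dial when that is up. Clicks are 20 degrees apart: about 0.2 N m to get over one, then it pulls ahead into the next. Home is the click next to the anticlockwise stop. It starts 2 to 5 clicks from home; 10 is the last. It may be let up on any click, to grip afresh
- home_stop (a point): the dial's sprung stop, hidden in the gear case 24 mm under its top: it bears on the dial from 1 or 2 degrees anticlockwise past home, gives about 0.6 mm (3 degrees of the dial) at 0.5 N m, and must not give over 1.2 mm (0.9 N m). Eased off it, the dial falls back into the home click
- guide_face (a point): middle of the right guide's inner face, 32 mm above the table. The black guides are 20 mm high, straight from jig x = 0 to 73 mm, with lead-ins flared 16 degrees outward down to x = -37 mm. Both move with the dial: this face is at jig y = -29.5 mm at home (guides wide open, 59 mm apart) and goes 0.5 mm inward per click clockwise: -26.5 mm, 53 mm apart, after six
- stop_face (a point): middle of the end stop's face, against which the carton's far end must rest: jig x = 75 mm, y = 0, z = 35 mm; the stop is 76 mm wide, its top at z = 47 mm
- box: the small light carton to be loaded, 100 x 50 x 30 mm, about 150 g, lying on the slide strip in front of the guides, its length along the slide. Origin at the centre of its underside, x along its length, z up. Fully home, its origin is at jig x = 25 mm and its near end sticks out 25 mm before the straight part of the guides, where it can be pushed
- rubber_stamp: bystander: rubber stamp with a turned wooden handle, 70 x 36 x 74 mm, standing to the left of the jig; origin under its centre
- label_roll: bystander: roll of blank white labels, 90 mm in diameter and 50 mm high, standing on its end to the right of the jig; origin under it
- waiting_box_a: bystander: a carton like the one to be loaded, 100 x 50 x 30 mm, lying on the table to the left of the jig
- waiting_box_b: bystander: another such carton beside it
Mind the look-alikes: they are no part of the job. Leave any green or purple look-alike of the box alone.

How it is judged:
On the way, in this order (a step that is already met when the one before it is completed fails the run):
1. the dial is turned back until it bears on its home stop (distance of home_stop from where it was at the start of the episode above 0.0001 m), for 0.05 s.
2. the dial stands six clicks on from home (within 0.4 of a click) and has sprung up and locked (y of guide_face in the frame of jig between -0.0267 and -0.0263 m and z of dial_top in the frame of jig above 0.0818 m), for 0.3 s.
At the end, for the whole second after the job is handed in: The dial is up and locked, six clicks clockwise from home (right guide face at jig y = -26.5 mm within 0.2 mm); the carton lies flat and still on the slide between the guides, within 2.5 mm of the end stop, within 4 mm of the centre line and square within 0.06 rad (all of step 2 and x of box in the frame of jig above 0.0225 m and y of box in the frame of jig between -0.004 and 0.004 m and angle between the x axis of box and the x axis of jig, either way round below 0.06 rad and angle between box's own z axis and vertical below 0.05 rad and height (world z) of box below 0.0225 m and linear speed of box below 0.01 m/s); the robot touches nothing.
It fails at once if the dial is rammed down (more than 7 mm, 18 N) (z of dial_top in the frame of jig below 0.076 m).
It fails at once if the dial is forced against its home stop (the stop gives more than 1.2 mm, about 0.9 N m) (distance of home_stop from where it was at the start of the episode above 0.0012 m).
It fails at once if the carton is jammed into the jig with more than 60 N of contact force in all (contact force between box and jig above 60 N).
It fails at once if a bystander is moved more than 15 mm (distance of any of rubber_stamp, label_roll, waiting_box_a, waiting_box_b from where it was at the start of the episode above 0.015 m).
It also fails if it takes over 72 s, if anything falls off the work surface, if the arm or the gripper's body presses on something with over 40 N, if the wrist force passes 120 N, or if a joint passes its speed limit or range.

## Working session

There is one attempt and no reset: what is moved stays moved. The work goes in short steps, Python scripts to look and compute and a shell command to move; the robot and the scene stay as the last step left them, time stands still between calls to the robot, and variables do not carry over. Pictures are saved under pics/ and viewed, at most 10 in all, crops included, and the job is handed in when it is done.

```bash
ls; mkdir -p pics; python3 - <<'E'
from bench import r, grab_frame, camera_info
import cv2, numpy as np
print(r.get_obs())
for n in("scene","top"):
    p,d=grab_frame(n); cv2.imwrite(f"pics/{n}0.png",p); np.save(f"pics/{n}0.npy",d)
    print(n,camera_info(n))
E
```

```text
pics
{'clock': 0.0, 'joints': array([-1.30506237,  0.47781062,  0.02235718,  1.55649091, -0.01149637,
        1.10929554, -0.08314585]), 'qvel': array([-0.00201906,  0.00017447,  0.00021544, -0.00136951,  0.00070579,
       -0.00135642,  0.00017849]), 'tau': array([-1.18390803e-03, -5.96438134e+01,  1.60713807e+00, -2.81204385e+01,
        1.23427444e-02,  9.01942461e-03, -3.35915547e-05]), 'tcp_pos': array([0.24634393, 0.62793004, 0.30290222]), 'orientation': array([-5.83825967e-01, -3.08666432e+00,  2.93004715e-03]), 'contact_force': array([-0.14789639, -0.02287462,  0.3322578 ]), 'moment': array([-0.01495234,  0.03909585, -0.02395695]), 'gripper_force': 0.0, 'grip_width': 0.08521340453295134}
scene {'camera_matrix': array([[465.83776924,   0.        , 250.16400808],
       [  0.        , 465.83776924, 190.64417637],
       [  0.        ,   0.        ,   1.        ]]), 'k1': -0.08893081959172121, 'R': array([[ 0.4189481 , -0.90794916, -0.01052712],
       [-0.63681293, -0.28553589, -0.71619728],
       [ 0.64726485,  0.30675329, -0.69781848]]), 't': array([-0.21996468,  0.40062293,  1.10831419])}
top {'camera_matrix': array([[380.28190634,   0.        , 257.38663013],
       [  0.        , 380.28190634, 186.20779564],
       [  0.        ,   0.        ,   1.        ]]), 'k1': -0.08443714026938234, 'R': array([[ 0.02710582, -0.99959641, -0.008502  ],
       [-0.98490332, -0.02525081, -0.17125373],
       [ 0.17096993,  0.01301562, -0.98519027]]), 't': array([-0.01533334,  0.51829315,  1.02847555])}
```

View pics/top0.png

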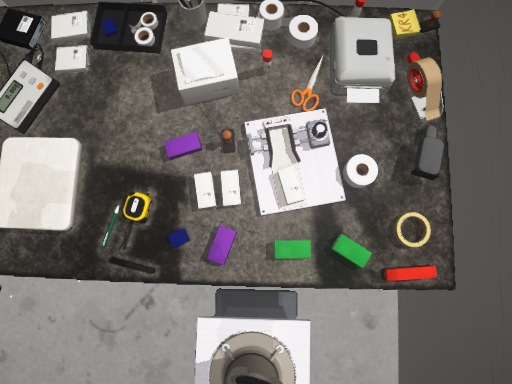

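View pics/scene0.png

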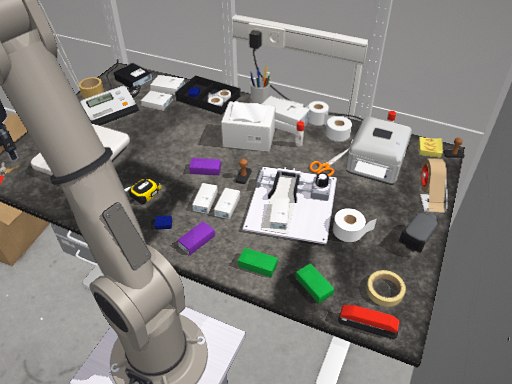

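The top view shows the jig plate (245–345, 110–215), with the dial at about (319,129), the carton on the strip at about (290,184), and the waiting cartons at (205,190) and (231,187). The label roll is at (361,170) and the stamp at (227,140). Of the possible cartons, the white one at (290,184) lies on the slide strip and fits the description. The green ones (293,249; 352,250), the purple ones and the white ones off the jig are look-alikes. I'll confirm this in one crop.

```bash
cat > h.py <<'E'
from bench import r, grab_frame, camera_info
import cv2, numpy as np
def ray(n,uv):
    c=camera_info(n);K=c["camera_matrix"];R=np.array(c["R"]);t=np.array(c["t"])
    uv=np.asarray(uv,float).reshape(-1,1,2)
    s=cv2.undistortPoints(uv,K,np.array([c["k1"],0,0,0,0.])).reshape(-1,2)
    d=np.c_[s,np.ones(len(s))]@R
    return -R.T@t,d
def onz(n,uv,z):
    o,d=ray(n,uv); return o+d*((np.asarray(z)-o[2])/d[:,2])[:,None]
def depthpts(n,D):
    h,w=D.shape; v,u=np.mgrid[:h,:w]
    o,d=ray(n,np.c_[u.ravel(),v.ravel()]); return (o+d*D.ravel()[:,None]).reshape(h,w,3)
E
python3 - <<'E'
from h import *
p=cv2.imread("pics/top0.png");D=np.load("pics/top0.npy")
X=depthpts("top",D); np.save("pics/X.npy",X)
cv2.imwrite("pics/c1.png",cv2.resize(p[100:222,235:385],None,fx=4.8,fy=4.8,interpolation=cv2.INTER_CUBIC))
s=X[100:222,235:385].reshape(-1,3); z=s[:,2]
print(np.histogram(z,bins=np.arange(-.01,.1,.004)))
for u,v in [(257,190),(320,190),(290,184),(319,129),(283,152),(231,187),(361,195)]: print(u,v,X[v,u].round(4))
E
```

```text
(array([  13, 1162, 5897, 1867,  117,  372, 2967, 2420,  394,  187,  207,
        165,  282,  377,  748,  709,   56,   12,   26,   80,    7,   10,
         48,   96,    8,    1,    0]), array([-0.01 , -0.006, -0.002,  0.002,  0.006,  0.01 ,  0.014,  0.018,
        0.022,  0.026,  0.03 ,  0.034,  0.038,  0.042,  0.046,  0.05 ,
        0.054,  0.058,  0.062,  0.066,  0.07 ,  0.074,  0.078,  0.082,
        0.086,  0.09 ,  0.094,  0.098]))
257 190 [ 5.122e-01 -5.000e-04  1.700e-02]
320 190 [ 0.5165 -0.1824  0.0189]
290 184 [ 0.5258 -0.093   0.0523]
319 129 [ 0.6789 -0.1703  0.0828]
283 152 [ 0.6275 -0.0739  0.0168]
231 187 [0.517  0.0741 0.0291]
361 195 [ 0.5082 -0.307  -0.0022]
```

View pics/c1.png

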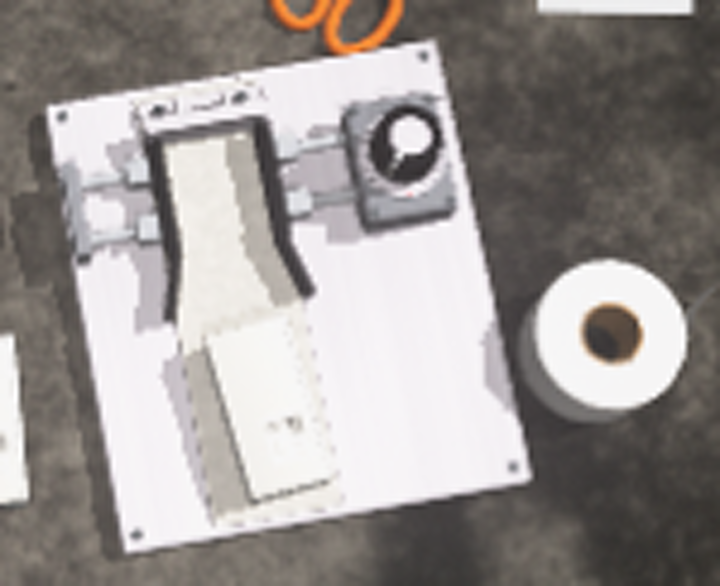

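The crop confirms the white carton on the strip, in front of the guides. It sits right of centre. The dial has a white cap at crop (410,137). Next I'll fit the jig pose from the plate corners.

```bash
python3 - <<'E'
from h import *
X=np.load("pics/X.npy")
c=np.array([[47,105],[437,40],[532,482],[125,552]])/4.8+[235,100]-.4
J=np.array([[115,95],[115,-155],[-170,-155],[-170,95]])/1e3
for zt in (.014,.018):
    P=onz("top",c,zt)[:,:2]
    a=J-J.mean(0);b=P-P.mean(0)
    th=np.arctan2((a[:,0]*b[:,1]-a[:,1]*b[:,0]).sum(),(a*b).sum())
    R=np.array([[np.cos(th),-np.sin(th)],[np.sin(th),np.cos(th)]])
    t=P.mean(0)-R@J.mean(0)
    print(zt,th,t,(P-(J@R.T+t)).round(4).tolist(),"dial",R@[.035,-.112]+t)
    print("sides",[np.linalg.norm(P[i]-P[(i+1)%4]).round(4) for i in range(4)])
np.savez("jig.npz",R=R,t=t,th=th)
# plate top height
q=((X[...,:2]-t)@R)
m=(q[...,0]>-.15)&(q[...,0]<-.08)&(q[...,1]<-.06)&(q[...,1]>-.14); print("plate z",np.median(X[m][:,2]))
m=(abs(q[...,0]-.035)<.03)&(abs(q[...,1]+.112)<.03)&(X[...,2]>.073); s=X[m]; print("dial depth pts",len(s),s.mean(0),np.median(s[:,2]),s.min(0),s.max(0))
m=(abs(q[...,1]+.0)<.06)&(q[...,0]<-.02)&(q[...,0]>-.17)&(X[...,2]>.042)&(X[...,2]<.06); s=q[m]
print("box jig depth",s.mean(0),cv2.minAreaRect((s*1e3).astype(np.float32)))
# scene
p=cv2.imread("pics/scene0.png"); cv2.imwrite("pics/c2.png",cv2.resize(p[160:245,240:350],None,fx=7,fy=7,interpolation=cv2.INTER_CUBIC))
# box top corners from crop
b=np.array([[205,343],[310,318],[332,480],[254,502]])/4.8+[235,100]-.4
print((((onz("top",b,.05)[:,:2])-t)@R*1e3).round(1))
d=np.array([[410,137]])/4.8+[235,100]-.4; print("dial cap",onz("top",d,.083))
E
```

```text
0.014 0.19761079918308888 [ 0.62625969 -0.07218999] [[-0.0004, -0.0005], [0.0, 0.0003], [-0.0002, 0.0005], [0.0005, -0.0004]] dial [ 0.68256718 -0.17513884]
sides [np.float64(0.2493), np.float64(0.2852), np.float64(0.2489), np.float64(0.284)]
0.018 0.19761079918308877 [ 0.62526642 -0.071854  ] [[-0.0008, -0.001], [-0.0006, 0.0007], [0.0003, 0.0011], [0.0012, -0.0008]] dial [ 0.68157391 -0.17480285]
sides [np.float64(0.2484), np.float64(0.2841), np.float64(0.248), np.float64(0.283)]
plate z 0.017215264974204558
dial depth pts 164 [ 0.6805196  -0.17338346  0.08266204] 0.08295863849513363 [ 0.66293394 -0.19306403  0.07360751] [ 0.70006286 -0.15382046  0.09050688]
box jig depth [-0.1027447  -0.00328112] ((-88.419921875, -0.7025375366210938), (133.64076232910156, 86.51806640625), 0.7642808556556702)
[[ -58.6   27. ]
 [ -54.4  -36.8]
 [-151.4  -31.2]
 [-156.2   15.8]]
dial cap [[ 0.68143692 -0.17312469  0.083     ]]
```

View pics/c2.png

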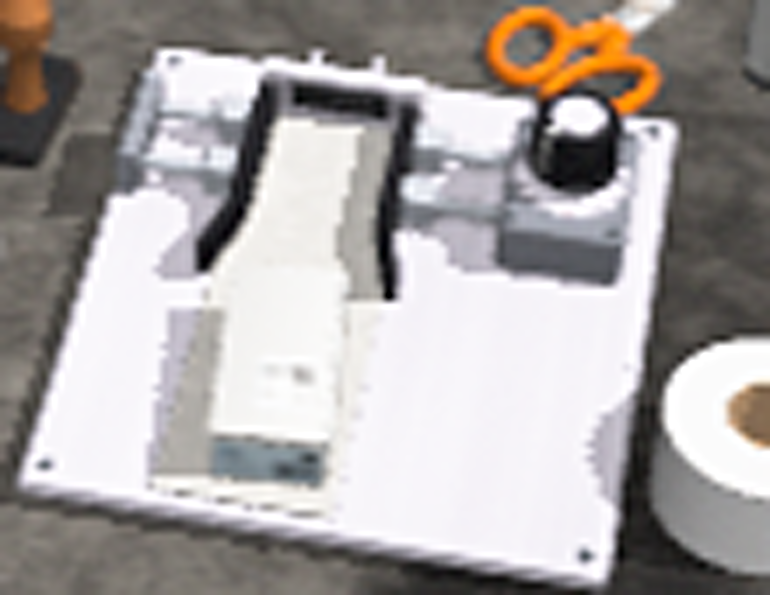

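```bash
cat >> h.py <<'E'
from scipy.spatial.transform import Rotation as Ro
def togo(target):
    o=r.get_obs();R=Ro.from_rotvec(o["orientation"]).as_matrix()
    print("t",o["clock"],"tcp",o["tcp_pos"].round(4),"toolx",R[:,0].round(3),"tooly az deg",np.degrees(np.arctan2(R[1,1],R[0,1])).round(2),"q7",o["joints"][6].round(3),"TOGO tool:",(R.T@(np.array(target)-o["tcp_pos"])).round(4))
E
python3 - <<'E'
from h import *
o1,d1=ray("top",[[410/4.8+234.6,137/4.8+99.6]]);o2,d2=ray("scene",[[578/7+239.6,115/7+159.6]])
a=d1[0];b=d2[0];s=np.linalg.lstsq(np.c_[a,-b],o2-o1,rcond=None)[0]
print("dial tri",o1+a*s[0],o2+b*s[1], onz("scene",[[578/7+239.6,115/7+159.6]],.083))
togo([.6815,-.174,.25])
E
S='-0.035 -0.0294 0.0025 0 0 0; -0.07 -0.0588 0.005 0 0 0; -0.105 -0.0882 0.0075 0 0 0; -0.14 -0.1176 0.01 0 0 0; -0.175 -0.147 0.0125 0 0 0'; unset S
python3 -m pendant '-0.035 -0.0294 0.0025 0 0 0; -0.07 -0.0588 0.005 0 0 0; -0.105 -0.0882 0.0075 0 0 0; -0.14 -0.1176 0.01 0 0 0; -0.175 -0.147 0.0125 0 0 0' 0.085 80
python3 -m pendant '-0.035 -0.0294 0.0025 0 0 0; -0.07 -0.0588 0.005 0 0 0; -0.105 -0.0882 0.0075 0 0 0; -0.14 -0.1176 0.01 0 0 0; -0.175 -0.147 0.0125 0 0 0'
python3 -c "
from h import *
togo([.6815,-.174,.25])"
```

```text
dial tri [ 0.68054184 -0.17271772  0.08563277] [ 0.68121605 -0.17392784  0.08604904] [[ 0.68451401 -0.17313928  0.083     ]]
t 0.1 tcp [0.2463 0.628  0.303 ] toolx [-0.931  0.365 -0.   ] tooly az deg 68.58 q7 -0.083 TOGO tool: [-0.698  -0.5876  0.0541]
clock: 0.6
tcp_pos: [0.3562, 0.4257, 0.291]
orientation: [-0.584, -3.087, 0.001]
contact_force: [0.3, 0.6, 0.1]
grip_width: 0.085
gripper_force: 0.0
clock: 1.1
tcp_pos: [0.4653, 0.2251, 0.2787]
orientation: [-0.583, -3.087, 0.0]
contact_force: [0.8, 1.6, 0.3]
grip_width: 0.0851
gripper_force: 0.0
t 1.1 tcp [0.4653 0.2251 0.2787] toolx [-0.931  0.365  0.   ] tooly az deg 68.59 q7 0.681 TOGO tool: [-0.3469 -0.2926  0.0286]
```

```bash

python3 -m pendant '-0.035 -0.0294 0.0025 0 0 0; -0.07 -0.0588 0.005 0 0 0; -0.105 -0.0882 0.0075 0 0 0; -0.14 -0.1176 0.01 0 0 0; -0.175 -0.147 0.0125 0 0 0' >/dev/null
python3 -m pendant '-0.035 -0.0294 0.0025 0 0 0; -0.07 -0.0588 0.005 0 0 0; -0.105 -0.0882 0.0075 0 0 0; -0.14 -0.1176 0.01 0 0 0; -0.172 -0.146 0.0125 0 0 0' >/dev/null
python3 -m pendant '0 0 0.01 0 0 0.14; 0 0 0.02 0 0 0.28; 0 0 0.03 0 0 0.42; 0 0 0.04 0 0 0.56; 0 0 0.04 0 0 0.7' >/dev/null
python3 -m pendant '0 0 0 0 0 0.14; 0 0 0 0 0 0.28; 0 0 0 0 0 0.42; 0 0 0 0 0 0.56; 0 0 0 0 0 0.65'  >/dev/null
python3 -m pendant '0 0 0 0 0 0; 0 0 0 0 0 0'
python3 -c "
from h import *
togo([.6815,-.1735,.129])
o=r.get_obs();print(o['moment'],o['joints'])"
```

```text
clock: 3.3
tcp_pos: [0.6808, -0.1723, 0.2135]
orientation: [-2.381, -2.048, 0.001]
contact_force: [-0.1, 0.3, -0.1]
grip_width: 0.0849
gripper_force: 0.0
t 3.3 tcp [ 0.6808 -0.1723  0.2135] toolx [ 0.15   0.989 -0.   ] tooly az deg -8.61 q7 0.372 TOGO tool: [-0.0011  0.0009  0.0844]
[-0.00663324  0.02526315 -0.02584802] [-0.25223544  0.68883174  0.6365897   1.59239947 -0.46053753  1.01564428
  0.37221826]
```

```bash

python3 -m pendant '-0.001 0.001 0.02 0 0 0; -0.001 0.001 0.04 0 0 0; -0.001 0.001 0.06 0 0 0; -0.001 0.001 0.075 0 0 0; -0.001 0.001 0.0845 0 0 0' 
python3 -m pendant '0 0 0 0 0 0; 0 0 0 0 0 0' 0.046 40
python3 -c "
from h import *
togo([.6815,-.1735,.129])
p,d=grab_frame('scene'); cv2.imwrite('pics/c3.png',cv2.resize(p[100:240,230:380],None,fx=4,fy=4,interpolation=cv2.INTER_CUBIC))"
```

```text
clock: 3.8
tcp_pos: [0.6813, -0.1736, 0.128]
orientation: [-2.383, -2.045, 0.001]
contact_force: [0.9, -0.3, -0.7]
grip_width: 0.0852
gripper_force: 0.0
clock: 4.0
tcp_pos: [0.6821, -0.174, 0.1299]
orientation: [2.384, 2.045, 0.001]
contact_force: [0.4, 0.4, -0.4]
grip_width: 0.0584
gripper_force: 0.0
t 4.0 tcp [ 0.6821 -0.174   0.1299] toolx [ 0.152  0.988 -0.   ] tooly az deg -8.75 q7 0.415 TOGO tool: [ 0.0004 -0.0007  0.0009]
```

View pics/c3.png

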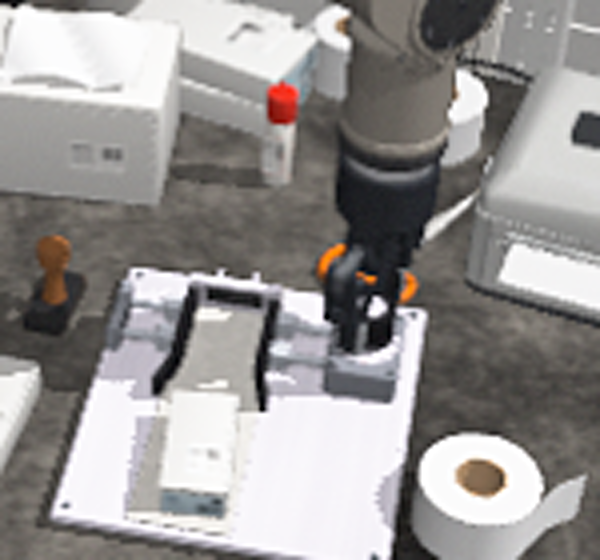

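The gripper straddles the dial at crop (378,325), with a finger on each side. Next: close on it.

```bash

python3 -m pendant '0 0 0 0 0 0; 0 0 0 0 0 0; 0 0 0 0 0 0' 0.03 60
python3 -m pendant '0 0 0 0 0 0; 0 0 0 0 0 0'
python3 -c "
from h import *
togo([.6815,-.1735,.129]);o=r.get_obs();print(o['moment'])"
```

```text
clock: 4.35
tcp_pos: [0.683, -0.1741, 0.1308]
orientation: [2.383, 2.044, 0.003]
contact_force: [2.2, -0.6, 5.7]
grip_width: 0.0381
gripper_force: 59.8
clock: 4.55
tcp_pos: [0.6829, -0.174, 0.1304]
orientation: [2.383, 2.044, 0.003]
contact_force: [3.6, -0.0, 5.1]
grip_width: 0.0386
gripper_force: 59.9
t 4.55 tcp [ 0.6829 -0.174   0.1304] toolx [ 0.152  0.988 -0.   ] tooly az deg -8.76 q7 0.415 TOGO tool: [ 0.0003 -0.0015  0.0014]
[-0.18152909 -0.61301567 -0.03999109]
```

```bash

python3 -m pendant '0 0 0.001 0 0 0; 0 0 0.002 0 0 0; 0 0 0.003 0 0 0; 0 0 0.003 0 0 0' | egrep 'tcp|contact'
python3 -m pendant '0 0 0.0005 0 0 0; 0 0 0.001 0 0 0; 0 0 0.001 0 0 0' | egrep 'tcp|contact'
python3 -c "
from h import *
togo([.6815,-.1735,.129]);o=r.get_obs();print(o['moment'],o['contact_force'])"
```

```text
tcp_pos: [0.683, -0.1741, 0.1279]
contact_force: [1.9, -0.1, 10.9]
tcp_pos: [0.683, -0.1741, 0.1272]
contact_force: [0.5, -1.0, 11.6]
t 5.25 tcp [ 0.683  -0.1741  0.1272] toolx [0.152 0.988 0.   ] tooly az deg -8.77 q7 0.417 TOGO tool: [ 0.0004 -0.0015 -0.0018]
[ 0.0431596  -0.12195996  0.04152967] [ 0.49571673 -1.02704534 11.6494747 ]
```

```bash
cat > s.py <<'E'
from h import *
o=r.get_obs();R=Ro.from_rotvec(o["orientation"]).as_matrix()
print("  az %.1f xyz %s F %s M %s g %.4f q7 %.2f t %.2f"%(np.degrees(np.arctan2(R[1,1],R[0,1])),o["tcp_pos"].round(4),o["contact_force"].round(1),o["moment"].round(3),o["grip_width"],o["joints"][6],o["clock"]))
E
python3 -m pendant '0 0 0.0005 0 0 0; 0 0 0.001 0 0 0; 0 0 0.0012 0 0 0; 0 0 0.0012 0 0 0' >/dev/null; python3 s.py
python3 -m pendant '0 0 0 0 0 -0.05; 0 0 0 0 0 -0.09' >/dev/null; python3 s.py
python3 -m pendant '0 0 0 0 0 -0.05; 0 0 0 0 0 -0.09' >/dev/null; python3 s.py
python3 -m pendant '0 0 0 0 0 -0.05; 0 0 0 0 0 -0.09' >/dev/null; python3 s.py
python3 -m pendant '0 0 0 0 0 -0.05; 0 0 0 0 0 -0.08' >/dev/null; python3 s.py
python3 -m pendant '0 0 0 0 0 0' >/dev/null; python3 s.py
```

```text
az -8.8 xyz [ 0.683  -0.1741  0.1263] F [ 1.2  0.5 13.9] M [ 0.137  0.08  -0.   ] g 0.0384 q7 0.42 t 5.65
  az -3.6 xyz [ 0.683  -0.1741  0.1263] F [ 1.1  0.9 13.3] M [ 0.23   0.073 -0.552] g 0.0384 q7 0.49 t 5.85
  az 1.6 xyz [ 0.683  -0.1742  0.1264] F [ 0.1  1.2 12.3] M [ 0.058  0.051 -0.063] g 0.0384 q7 0.57 t 6.05
  az 6.8 xyz [ 0.6831 -0.1741  0.1264] F [ 1.1  1.1 12.7] M [0.1   0.035 0.025] g 0.0381 q7 0.64 t 6.25
  az 11.4 xyz [ 0.6831 -0.1742  0.1264] F [ 1.4 -0.1 12.7] M [ 0.069  0.05  -0.102] g 0.0385 q7 0.71 t 6.45
  az 11.3 xyz [ 0.6831 -0.1742  0.1265] F [ 1.2  0.2 13.7] M [ 0.049  0.028 -0.028] g 0.0381 q7 0.70 t 6.55
```

```bash

python3 -m pendant '0 0 0.0004 0 0 0' >/dev/null; python3 s.py
python3 -m pendant '0 0 0 0 0 -0.05; 0 0 0 0 0 -0.07' >/dev/null; python3 s.py
python3 -m pendant '0 0 0 0 0 -0.05; 0 0 0 0 0 -0.07' >/dev/null; python3 s.py
python3 -m pendant '0 0 0 0 0 -0.05; 0 0 0 0 0 -0.07' >/dev/null; python3 s.py
python3 -m pendant '0 0 0 0 0 -0.05; 0 0 0 0 0 -0.07' >/dev/null; python3 s.py
python3 -m pendant '0 0 0 0 0 -0.05; 0 0 0 0 0 -0.07' >/dev/null; python3 s.py
```

```text
az 11.3 xyz [ 0.6831 -0.1742  0.1261] F [-0.2 -0.1 13.9] M [ 0.051  0.12  -0.02 ] g 0.0381 q7 0.70 t 6.65
  az 15.4 xyz [ 0.6831 -0.1741  0.1261] F [-0.4  0.4 13.2] M [ 0.111  0.085 -0.171] g 0.0381 q7 0.76 t 6.85
  az 19.4 xyz [ 0.6832 -0.1742  0.1261] F [ 0.7 -0.1 13.7] M [ 0.046  0.109 -0.077] g 0.0380 q7 0.82 t 7.05
  az 23.4 xyz [ 0.6832 -0.1742  0.1261] F [ 0.4 -0.5 12.7] M [-0.009  0.139  0.035] g 0.0385 q7 0.88 t 7.25
  az 27.4 xyz [ 0.6832 -0.1742  0.1262] F [-0.1  1.1 14.3] M [-0.014  0.094  0.069] g 0.0383 q7 0.93 t 7.45
  az 31.4 xyz [ 0.6832 -0.1742  0.1262] F [-0.3  0.3 13.3] M [ 0.045  0.054 -0.056] g 0.0380 q7 0.99 t 7.65
```

```bash

python3 -m pendant '0 0 0 0 0 -0.04' >/dev/null; python3 s.py
python3 -m pendant '0 0 0 0 0 -0.03' >/dev/null; python3 s.py
python3 -m pendant '0 0 0 0 0 0' >/dev/null; python3 s.py
```

```text
az 33.7 xyz [ 0.6832 -0.1741  0.1262] F [ 0.1  0.8 13.5] M [ 0.051  0.035 -0.235] g 0.0385 q7 1.02 t 7.75
  az 35.4 xyz [ 0.6832 -0.1741  0.1262] F [ 1.   1.2 13.5] M [ 0.082 -0.008 -0.272] g 0.0386 q7 1.05 t 7.85
  az 35.3 xyz [ 0.6832 -0.1742  0.1262] F [ 1.6  0.2 13.5] M [ 0.117 -0.003 -0.248] g 0.0380 q7 1.05 t 7.95
```

```bash

python3 -m pendant '0 0 0 0 0 -0.02; 0 0 0 0 0 -0.02' >/dev/null; python3 s.py
python3 -m pendant '0 0 0 0 0 -0.02; 0 0 0 0 0 -0.02' >/dev/null; python3 s.py
```

```text
az 36.5 xyz [ 0.6832 -0.1741  0.1262] F [ 0.8  0.3 14.8] M [ 0.091 -0.059 -0.384] g 0.0380 q7 1.06 t 8.15
  az 37.6 xyz [ 0.6832 -0.1741  0.1262] F [ 0.4  0.  13.7] M [ 0.151 -0.074 -0.412] g 0.0381 q7 1.08 t 8.35
```

```bash

python3 -m pendant '0 0 0 0 0 -0.015; 0 0 0 0 0 -0.015' >/dev/null; python3 s.py
python3 -m pendant '0 0 0 0 0 -0.015; 0 0 0 0 0 -0.015' >/dev/null; python3 s.py
```

```text
az 38.4 xyz [ 0.6832 -0.1742  0.1262] F [-0.4 -0.2 13.7] M [ 0.191 -0.122 -0.477] g 0.0381 q7 1.09 t 8.55
  az 39.3 xyz [ 0.6833 -0.1742  0.1262] F [ 0.4  0.6 13.7] M [ 0.173 -0.11  -0.52 ] g 0.0382 q7 1.10 t 8.75
```

```bash

python3 -m pendant '0 0 0.0003 0 0 0; 0 0 0.0006 0 0 0; 0 0 0.0006 0 0 0' >/dev/null; python3 s.py
python3 -m pendant '0 0 0 0 0 -0.01; 0 0 0 0 0 -0.01' >/dev/null; python3 s.py
python3 -m pendant '0 0 0 0 0 -0.01; 0 0 0 0 0 -0.01' >/dev/null; python3 s.py
```

```text
az 39.3 xyz [ 0.6833 -0.1742  0.1257] F [ 0.4  1.4 15. ] M [ 0.19  -0.092 -0.574] g 0.0381 q7 1.10 t 9.05
  az 39.8 xyz [ 0.6833 -0.1741  0.1258] F [-0.5  1.1 14.2] M [ 0.242 -0.073 -0.55 ] g 0.0381 q7 1.11 t 9.25
  az 40.4 xyz [ 0.6833 -0.1741  0.1257] F [ 0.3  0.6 14.5] M [ 0.241 -0.109 -0.649] g 0.0385 q7 1.12 t 9.45
```

The torque keeps rising steadily (0.65 N m, 9° past a click) with no release, so the dial is on its home stop. Next I'll ease off to the home click and turn clockwise.

```bash

python3 -m pendant '0 0 0 0 0 0.05; 0 0 0 0 0 0.1; 0 0 0 0 0 0.1' >/dev/null; python3 s.py
python3 -m pendant '0 0 0 0 0 0.04; 0 0 0 0 0 0.06; 0 0 0 0 0 0.06' >/dev/null; python3 s.py
python3 -m pendant '0 0 0 0 0 0.05; 0 0 0 0 0 0.07' >/dev/null; python3 s.py
python3 -m pendant '0 0 0 0 0 0.05; 0 0 0 0 0 0.07' >/dev/null; python3 s.py
python3 -m pendant '0 0 0 0 0 0.05; 0 0 0 0 0 0.07' >/dev/null; python3 s.py
python3 -m pendant '0 0 0 0 0 0.05; 0 0 0 0 0 0.07' >/dev/null; python3 s.py
python3 -m pendant '0 0 0 0 0 0.05; 0 0 0 0 0 0.07' >/dev/null; python3 s.py
```

```text
az 34.7 xyz [ 0.6832 -0.1742  0.1257] F [ 0.4 -0.2 14.7] M [ 0.04   0.076 -0.23 ] g 0.0385 q7 1.04 t 9.75
  az 31.3 xyz [ 0.6832 -0.1741  0.1257] F [ 0.5 -0.3 14.4] M [ 0.005  0.093 -0.004] g 0.0382 q7 0.99 t 10.05
  az 27.3 xyz [ 0.6832 -0.1741  0.1257] F [ 0.9  0.2 14.9] M [-0.029  0.158  0.215] g 0.0381 q7 0.93 t 10.25
  az 23.2 xyz [ 0.6832 -0.1742  0.1257] F [-0.3 -0.2 14.7] M [0.055 0.157 0.067] g 0.0383 q7 0.87 t 10.45
  az 19.2 xyz [ 0.6832 -0.1742  0.1256] F [-0.5 -0.3 14.8] M [0.04  0.141 0.016] g 0.0380 q7 0.82 t 10.65
  az 15.2 xyz [ 0.6831 -0.1742  0.1256] F [-0.1  0.7 15. ] M [ 0.111  0.143 -0.053] g 0.0381 q7 0.76 t 10.85
  az 11.2 xyz [ 0.6831 -0.1742  0.1256] F [ 0.1  0.7 15.4] M [0.108 0.166 0.021] g 0.0383 q7 0.70 t 11.05
```

```bash

python3 -m pendant '0 0 -0.0003 0 0 0' >/dev/null
python3 -m pendant '0 0 0 0 0 0.07; 0 0 0 0 0 0.1; 0 0 0 0 0 0.17; 0 0 0 0 0 0.25; 0 0 0 0 0 0.35' >/dev/null; python3 s.py
python3 -m pendant '0 0 0 0 0 0.07' >/dev/null; python3 s.py
python3 -m pendant '0 0 0 0 0 0.08; 0 0 0 0 0 0.16; 0 0 0 0 0 0.22; 0 0 0 0 0 0.28' >/dev/null; python3 s.py
python3 -m pendant '0 0 0 0 0 0.07' >/dev/null; python3 s.py
python3 -m pendant '0 0 0 0 0 0.08; 0 0 0 0 0 0.16; 0 0 0 0 0 0.22; 0 0 0 0 0 0.28' >/dev/null; python3 s.py
```

```text
az -9.0 xyz [ 0.683  -0.1742  0.1259] F [-1.   0.7 13.9] M [0.124 0.172 0.095] g 0.0383 q7 0.42 t 11.65
  az -12.9 xyz [ 0.683  -0.1742  0.1258] F [-0.3  0.5 15.4] M [0.154 0.147 0.212] g 0.0381 q7 0.36 t 11.75
  az -29.0 xyz [ 0.6829 -0.1741  0.1258] F [-0.2  0.4 14.4] M [0.248 0.206 0.1  ] g 0.0382 q7 0.13 t 12.15
  az -32.9 xyz [ 0.6829 -0.1741  0.1258] F [ 0.3  0.2 14.4] M [0.322 0.103 0.23 ] g 0.0384 q7 0.07 t 12.25
  az -49.0 xyz [ 0.6829 -0.174   0.1257] F [-0.4  1.4 14.4] M [0.267 0.171 0.083] g 0.0382 q7 -0.16 t 12.65
```

```bash

python3 -m pendant '0 0 0 0 0 0.07' >/dev/null; python3 s.py
python3 -m pendant '0 0 0 0 0 0.08; 0 0 0 0 0 0.16; 0 0 0 0 0 0.22; 0 0 0 0 0 0.28' >/dev/null; python3 s.py
python3 -m pendant '0 0 0 0 0 0.07' >/dev/null; python3 s.py
python3 -m pendant '0 0 0 0 0 0.07; 0 0 0 0 0 0.14; 0 0 0 0 0 0.2' >/dev/null; python3 s.py
python3 -m pendant '0 0 0 0 0 0.04; 0 0 0 0 0 0.075; 0 0 0 0 0 0.075' >/dev/null; python3 s.py
```

```text
az -53.0 xyz [ 0.6829 -0.174   0.1258] F [-0.8  1.  13.9] M [0.272 0.144 0.218] g 0.0381 q7 -0.22 t 12.75
  az -69.1 xyz [ 0.6829 -0.1739  0.1257] F [-0.5  2.1 14.4] M [0.399 0.154 0.134] g 0.0387 q7 -0.46 t 13.15
  az -73.1 xyz [ 0.6829 -0.1739  0.1258] F [-1.3  1.1 14.1] M [0.311 0.079 0.225] g 0.0382 q7 -0.52 t 13.25
  az -84.6 xyz [ 0.6829 -0.1738  0.1257] F [ 0.1  1.8 14.2] M [ 0.475  0.071 -0.076] g 0.0385 q7 -0.69 t 13.55
  az -88.7 xyz [ 0.6829 -0.1738  0.1257] F [ 0.2  1.7 15.2] M [ 0.539 -0.02  -0.029] g 0.0383 q7 -0.75 t 13.85
```

```bash

python3 -m pendant '0 0 -0.0015 0 0 0; 0 0 -0.003 0 0 0; 0 0 -0.0045 0 0 0; 0 0 -0.005 0 0 0' >/dev/null; python3 s.py
python3 -m pendant '0 0 0 0 0 0; 0 0 0 0 0 0; 0 0 0 0 0 0; 0 0 0 0 0 0' 0.085 >/dev/null; python3 s.py
python3 -m pendant '0 0 -0.03 0 0 0; 0 0 -0.07 0 0 0; 0 0 -0.11 0 0 0' >/dev/null; python3 s.py
python3 -m pendant '-0.05 0 0 0 0 0; -0.1 0 0 0 0 0; -0.15 0 0 0 0 0; -0.2 0 0 0 0 0; -0.2 0 0 0 0 0' >/dev/null; python3 s.py
python3 - <<'E'
from h import *
for n in("scene","top"):
    p,d=grab_frame(n); cv2.imwrite(f"pics/{n}1.png",p); np.save(f"pics/{n}1.npy",d)
a=cv2.imread("pics/top1.png")[100:222,235:385];b=cv2.imread("pics/scene1.png")[160:245,240:350]
a=cv2.resize(a,(480,390),interpolation=cv2.INTER_CUBIC);b=cv2.resize(b,None,fx=5,fy=4.6,interpolation=cv2.INTER_CUBIC)
c=np.zeros((400,800,3),np.uint8);c[:390,:400]=a[:, :400]
cv2.imwrite("pics/c4.png",cv2.resize(cv2.imread("pics/top1.png")[100:222,235:385],None,fx=4.8,fy=4.8,interpolation=cv2.INTER_CUBIC))
E
```

```text
az -88.7 xyz [ 0.6828 -0.1737  0.1298] F [2.8 0.1 5.9] M [ 0.067 -0.52  -0.025] g 0.0382 q7 -0.75 t 14.25
  az -88.7 xyz [ 0.6813 -0.1735  0.1278] F [ 0.3 -0.5 -0.1] M [-0.018  0.067  0.019] g 0.0850 q7 -0.75 t 14.65
  az -88.7 xyz [ 0.6812 -0.1736  0.2389] F [0.6 0.  0.2] M [ 0.037 -0.084  0.024] g 0.0851 q7 -0.82 t 14.95
  az -89.1 xyz [ 0.4735 -0.1786  0.2368] F [ 0.7 -0.3  0.7] M [-0.018 -0.074  0.028] g 0.0850 q7 -0.68 t 15.45
```

View pics/c4.png

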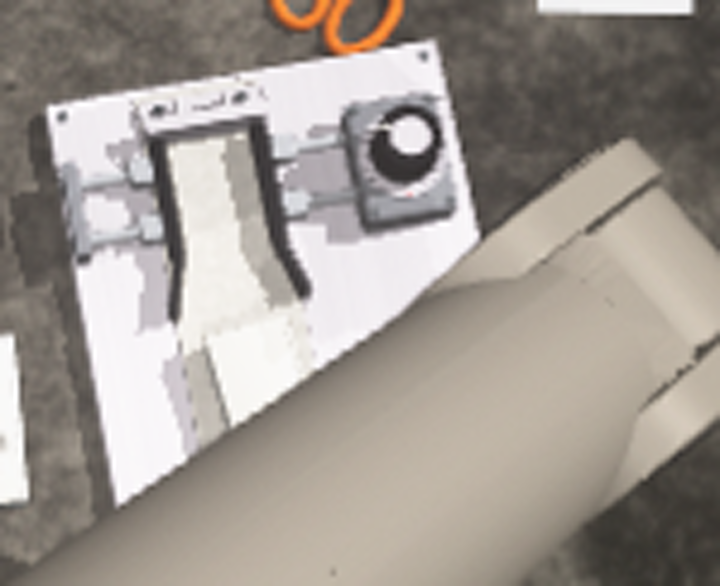

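The dial's white pointer has moved from crop (395,162) to (375,127). That is about 80° net clockwise, which matches −2 then +6 clicks, and the dial looks up. Next I'll measure the carton from the first depth image and check the dial height in the new one.

```bash
python3 - <<'E'
from h import *
J=np.load("jig.npz");R,t=J["R"],J["t"]
th=.1976; t=np.array([.6256,-.0716]) # plate 17mm, averaged with dial cap
X=np.load("pics/X.npy");q=(X[...,:2]-t)@R
m=(abs(q[...,1])<.045)&(q[...,0]<-.04)&(q[...,0]>-.17)&(X[...,2]>.040)&(X[...,2]<.06)
m=cv2.morphologyEx(m.astype(np.uint8),cv2.MORPH_OPEN,np.ones((3,3)))
n,l,st,_=cv2.connectedComponentsWithStats(m); k=1+st[1:,4].argmax(); s=q[l==k]*1e3
print(len(s),cv2.minAreaRect(s.astype(np.float32)),np.percentile(s,[1,50,99],axis=0).round(1),np.median(X[l==k][:,2]))
for a in range(-165,-40,10):
    w=s[(s[:,0]>=a)&(s[:,0]<a+10)]
    if len(w)>5: print(a,len(w),w[:,1].min().round(1),w[:,1].max().round(1))
# scene view
D=np.load("pics/scene0.npy");Y=depthpts("scene",D);q=(Y[...,:2]-t)@R
m=((abs(q[...,1])<.045)&(q[...,0]<-.045)&(q[...,0]>-.17)&(Y[...,2]>.042)&(Y[...,2]<.06)).astype(np.uint8)
n,l,st,_=cv2.connectedComponentsWithStats(m); k=1+st[1:,4].argmax(); s=q[l==k]*1e3
print("scene",len(s),cv2.minAreaRect(s.astype(np.float32)),np.percentile(s,[1,50,99],axis=0).round(1))
Y=depthpts("top",np.load("pics/top1.npy"));q=(Y[...,:2]-t)@R
m=(np.hypot(q[...,0]-.035,q[...,1]+.112)<.016); print("dial z now",np.median(Y[m][:,2]),"before",np.median(X[m][:,2]))
E
```

```text
630 ((-103.14976501464844, -3.4522838592529297), (100.84019470214844, 50.302616119384766), 6.001563549041748) [[-153.2  -30. ]
 [-104.3   -3.3]
 [ -54.    24. ]] 0.05030707069043394
-155 55 -30.4 16.4
-145 64 -31.8 17.1
-135 65 -31.0 18.5
-125 64 -29.8 19.6
-115 63 -28.7 20.5
-105 62 -27.2 21.5
-95 61 -27.2 22.4
-85 65 -23.6 24.7
-75 59 -25.0 24.4
-65 61 -23.3 25.8
-55 11 -22.5 3.4
scene 448 ((-100.62547302246094, -4.954277038574219), (106.49671173095703, 49.947898864746094), 5.963378429412842) [[-153.1  -32.7]
 [-106.1   -5.9]
 [ -51.5   21.8]]
dial z now 0.08344105516597922 before 0.08350446021702429
```

```bash

python3 -m pendant '0.008 -0.036 0 0 0 -0.14; 0.0165 -0.0716 0.03 0 0 -0.28; 0.0165 -0.0716 0.06 0 0 -0.28; 0.0165 -0.0716 0.06 0 0 -0.28; 0.0165 -0.0716 0.06 0 0 -0.28' 0.085 20 >/dev/null; python3 s.py
python3 -c "
from h import *
togo([.490,-.107,.098])
p,d=grab_frame('scene'); cv2.imwrite('pics/c5.png',cv2.resize(p[120:245,220:350],None,fx=4.5,fy=4.5,interpolation=cv2.INTER_CUBIC))"
```

```text
az -72.7 xyz [ 0.4975 -0.1072  0.1789] F [-0.2 -0.8 -0. ] M [-0.038 -0.02   0.073] g 0.0851 q7 -0.52 t 16.05
t 16.05 tcp [ 0.4975 -0.1072  0.1789] toolx [ 0.955  0.297 -0.001] tooly az deg -72.71 q7 -0.519 TOGO tool: [-0.007  -0.0025  0.0809]
```

View pics/c5.png

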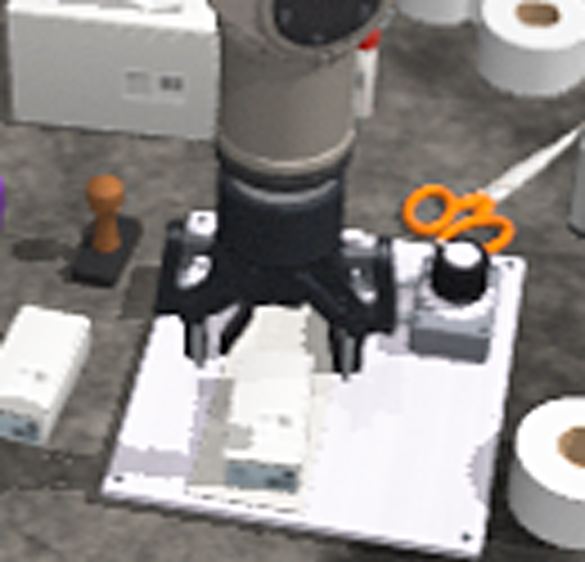

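The open fingers straddle the line of the carton (tips at crop (200,360) and (345,375)). The bystanders are untouched. Descend and grip gently.

```bash

python3 -m pendant '-0.007 -0.0025 0.025 0 0 0; -0.007 -0.0025 0.05 0 0 0; -0.007 -0.0025 0.07 0 0 0; -0.007 -0.0025 0.081 0 0 0; -0.007 -0.0025 0.081 0 0 0' >/dev/null; python3 s.py
python3 -m pendant '0 0 0 0 0 0; 0 0 0 0 0 0; 0 0 0 0 0 0; 0 0 0 0 0 0; 0 0 0 0 0 0' 0.047 20 ; python3 s.py
```

```text
az -72.7 xyz [ 0.4895 -0.1068  0.0975] F [-1.  -0.8  0.1] M [0.017 0.024 0.023] g 0.0849 q7 -0.39 t 16.60
clock: 17.1
tcp_pos: [0.49, -0.1063, 0.0985]
orientation: [3.105, 0.473, 0.003]
contact_force: [-1.1, -0.7, 8.0]
grip_width: 0.0495
gripper_force: 21.2
  az -72.7 xyz [ 0.49   -0.1063  0.0985] F [-1.1 -0.7  8. ] M [ 0.045  0.183 -0.052] g 0.0495 q7 -0.39 t 17.10
```

```bash

python3 -m pendant '0 0 -0.0015 0 0 0; 0 0 -0.0015 0 0 0.05; 0 0 -0.0015 0 0 0.105; 0 0 -0.0015 0 0 0.105' >/dev/null; python3 s.py
python3 -m pendant '0.01 -0.0036 0 0 0 0; 0.022 -0.0072 0 0 0 0; 0.034 -0.0072 0 0 0 0;0.045 -0.0072 0 0 0 0; 0.045 -0.0072 0 0 0 0' >/dev/null; python3 s.py
python3 -m pendant '0.01 0 0 0 0 0; 0.02 0 0 0 0 0; 0.03 0 0 0 0 0;0.038 0 0 0 0 0; 0.038 0 0 0 0 0' >/dev/null; python3 s.py
```

```text
az -78.7 xyz [ 0.4892 -0.1057  0.099 ] F [-0.3 -0.9 -2. ] M [-0.016  0.1   -0.   ] g 0.0501 q7 -0.48 t 17.50
  az -78.5 xyz [ 0.5343 -0.0895  0.099 ] F [ 0.7  0.  -1.2] M [-0.056  0.027 -0.006] g 0.0499 q7 -0.54 t 18.00
  az -78.6 xyz [ 0.5707 -0.0822  0.099 ] F [-0.5  0.4 -2.6] M [0.005 0.113 0.035] g 0.0496 q7 -0.59 t 18.50
```

```bash

python3 -m pendant '0 0 0.001 0 0 0; 0 0 0.001 0 0 0' >/dev/null; python3 s.py
python3 -m pendant '0 0 0 0 0 0; 0 0 0 0 0 0; 0 0 0 0 0 0; 0 0 0 0 0 0' 0.08 >/dev/null; python3 s.py
python3 -m pendant '-0.02 0 -0.003 0 0 0; -0.045 0 -0.003 0 0 0; -0.045 0 -0.003 0 0 0' >/dev/null
python3 -m pendant '0 0 0 0 0 0; 0 0 0 0 0 0; 0 0 0 0 0 0; 0 0 0 0 0 0; 0 0 0 0 0 0' 0.0 >/dev/null; python3 s.py
python3 -c "
from h import *
p,d=grab_frame('scene'); cv2.imwrite('pics/c6.png',cv2.resize(p[120:245,220:350],None,fx=4.5,fy=4.5,interpolation=cv2.INTER_CUBIC))"
```

```text
az -78.7 xyz [ 0.5698 -0.0826  0.0986] F [1.7 0.9 3.6] M [ 0.234 -0.329  0.06 ] g 0.0495 q7 -0.59 t 18.70
  az -78.7 xyz [ 0.569  -0.0828  0.0979] F [-0.8  0.9  0.9] M [ 0.01  -0.007  0.016] g 0.0795 q7 -0.59 t 19.10
  az -78.6 xyz [ 0.5255 -0.0914  0.1009] F [ 0.5  0.4 -0.6] M [ 0.055 -0.06  -0.034] g 0.0067 q7 -0.54 t 19.90
```

View pics/c6.png

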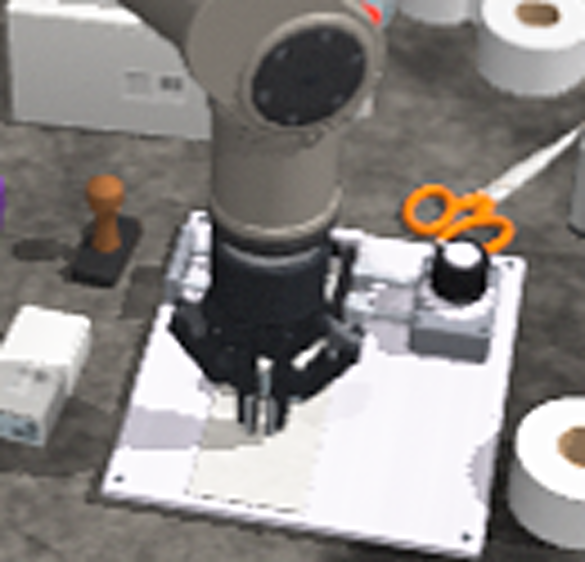

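The closed fingers are behind the carton at crop (262,415), centred on the strip. Next: push slowly, watching the force.

```bash

python3 -m pendant '0.015 0 0 0 0 0; 0.028 0 0 0 0 0; 0.036 0 0 0 0 0; 0.044 0 0 0 0 0; 0.05 0 0 0 0 0' >/dev/null; python3 s.py
python3 -m pendant '0.003 0 0 0 0 0; 0.006 0 0 0 0 0; 0.008 0 0 0 0 0;0.008 0 0 0 0 0' >/dev/null; python3 s.py
python3 -m pendant '0.002 0 0 0 0 0; 0.003 0 0 0 0 0; 0.003 0 0 0 0 0' >/dev/null; python3 s.py
python3 -m pendant '0.001 0 0 0 0 0; 0.002 0 0 0 0 0; 0.002 0 0 0 0 0' >/dev/null; python3 s.py
```

```text
az -78.7 xyz [ 0.5746 -0.0816  0.1009] F [-0.3 -0.9 -0.4] M [-0.059  0.325  0.075] g -0.0005 q7 -0.60 t 20.45
  az -78.7 xyz [ 0.5823 -0.08    0.101 ] F [ 0.4 -0.4 -0.8] M [-0.009  0.004  0.004] g 0.0001 q7 -0.61 t 20.85
  az -78.7 xyz [ 0.5851 -0.0794  0.101 ] F [-0.4  0.2 -0.4] M [ 0.022  0.046 -0.025] g -0.0001 q7 -0.61 t 21.15
  az -78.7 xyz [ 0.5871 -0.0791  0.101 ] F [-0.6 -0.2  0.3] M [-0.019  0.123 -0.025] g 0.0003 q7 -0.61 t 21.45
```

```bash

python3 -m pendant '0.001 0 0 0 0 0; 0.002 0 0 0 0 0; 0.002 0 0 0 0 0' >/dev/null; python3 s.py
python3 -m pendant '0.001 0 0 0 0 0; 0.0015 0 0 0 0 0; 0.0015 0 0 0 0 0' >/dev/null; python3 s.py
python3 -m pendant '0.001 0 0 0 0 0; 0.0015 0 0 0 0 0; 0.0015 0 0 0 0 0' >/dev/null; python3 s.py
python3 -m pendant '0.001 0 0 0 0 0; 0.001 0 0 0 0 0' >/dev/null; python3 s.py
```

```text
az -78.7 xyz [ 0.5891 -0.0786  0.101 ] F [-0.2 -0.5  0.8] M [-0.016  0.117 -0.036] g 0.0001 q7 -0.61 t 21.75
  az -78.7 xyz [ 0.5905 -0.0784  0.101 ] F [-0.4 -0.3 -0.3] M [-0.019  0.167 -0.039] g -0.0002 q7 -0.62 t 22.05
  az -78.7 xyz [ 0.5914 -0.0783  0.1009] F [-4.  -0.1  2.5] M [-0.053  0.716  0.05 ] g -0.0002 q7 -0.62 t 22.35
  az -78.7 xyz [ 0.5915 -0.0783  0.1008] F [-5.7 -1.1  4.4] M [-0.116  1.343  0.05 ] g -0.0002 q7 -0.62 t 22.55
```

```bash

python3 -m pendant '-0.01 0 0 0 0 0; -0.04 0 0 0 0 0; -0.04 0 -0.05 0 0 0; -0.04 0 -0.1 0 0 0; -0.04 0 -0.15 0 0 0' >/dev/null; python3 s.py
python3 -m pendant '0 -0.05 0 0 0 0; 0 -0.1 0 0 0 0; 0 -0.15 0 0 0 0; 0 -0.2 0 0 0 0; 0 -0.25 0 0 0 0' >/dev/null; 
python3 -m pendant '0 -0.05 0 0 0 0; 0 -0.05 0 0 0 0; 0 -0.05 0 0 0 0' >/dev/null; python3 s.py
python3 - <<'E'
from h import *
R=np.load("jig.npz")["R"]; t=np.array([.6256,-.0716])
p,_=grab_frame("top");D=np.median([grab_frame("top")[1] for _ in range(5)],0)
X=depthpts("top",D);q=(X[...,:2]-t)@R
m=((abs(q[...,1])<.04)&(q[...,0]<.085)&(q[...,0]>-.1)&(X[...,2]>.0475)&(X[...,2]<.06)).astype(np.uint8)
n,l,st,_=cv2.connectedComponentsWithStats(m); k=1+st[1:,4].argmax(); s=q[l==k]*1e3
print(len(s),cv2.minAreaRect(s.astype(np.float32)),np.percentile(s,[1,50,99],axis=0).round(1))
m=(np.hypot(q[...,0]-.035,q[...,1]+.112)<.016); print("dial z",np.median(X[m][:,2]))
cv2.imwrite("pics/c7.png",cv2.resize(p[100:222,200:385],None,fx=4.2,fy=4.2,interpolation=cv2.INTER_CUBIC))
E
```

```text
az -78.7 xyz [ 0.5533 -0.0858  0.2526] F [0.9 0.4 0.3] M [-0.006 -0.042  0.005] g -0.0001 q7 -0.74 t 23.05
  az -78.4 xyz [0.4943 0.21   0.2508] F [-0.8 -0.4  0.1] M [-0.004 -0.013 -0.002] g 0.0003 q7 -1.24 t 23.85
617 ((28.781736373901367, 3.0331764221191406), (109.19306945800781, 64.98361206054688), 0.06652622669935226) [[-25.3 -23.9]
 [ 26.1   0.7]
 [ 80.4  25.9]]
dial z 0.08350440428123562
```

View pics/c7.png

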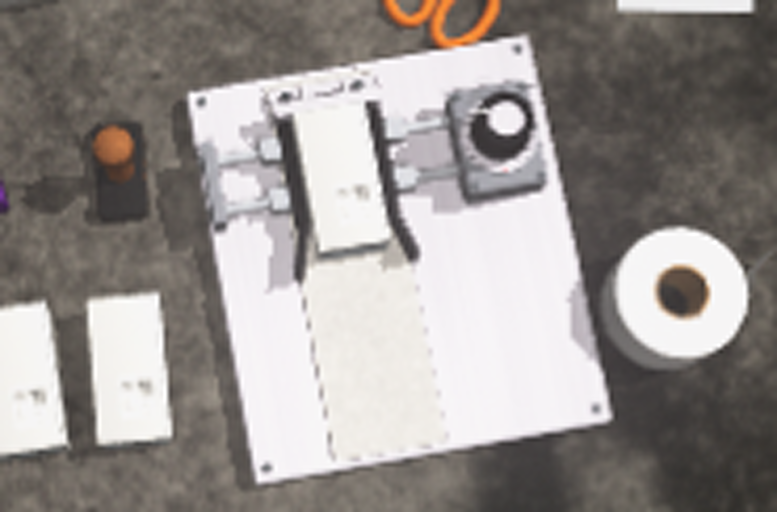

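The carton lies square between the guides against the end stop, with its near end at jig x ≈ −25 mm. The dial is up and the bystanders are in place. Handing in.

```bash
python3 -c "
from bench import r
print(r.hand_in())"
```

```text
the job is handed in; nothing more can be done
None
```

I handed the job in at about 24 s. The dial was turned back to its home stop, set six clicks clockwise and let up locked, and the carton is square against the end stop with nothing else moved; the hand-in gave no verdict.

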